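# Find the swing-lid bin that still has room

## Robot

A 6-joint arm with a two-finger parallel gripper is mounted at the origin on a cart in front of the work surface, level with it; the furniture and walls round the work are solid. World frame = base frame: x ahead of the robot, y to its left, z up, the work surface at z = 0. Lengths are in m, angles in rad, forces in N, time in s.
With the tool pointing down it reaches from about 0.3 to 0.875 m from the base axis. Payload 6.4 kg.
Tool frame: the origin (TCP) lies at the very end of the fingers, on their centre line; the grasp point (between the pads) lies 19 mm behind it; z points along the fingers, y is the line along which they close (so a half turn about z gives the same grasp; the last joint's range is limited). The gripper opens to 85 mm and grips with 20 to 120 N. Pads are 22 mm wide; open, the fingers measure 114 mm over their backs; the gripper's body (76 mm by 85 mm) begins 54 mm behind the grasp point. The pads swing forward as they close: fully open they stand 13 mm farther back than shut.
Start: joints at [1.084, 0.181, 1.607, -0, 1.354, -0.206], TCP at [0.159, 0.552, 0.231] pointing down, gripper open.
Joint ranges: [-2.99, 2.99], [-0.89, 2.07], [0.3, 2.58], [-1.14, 4.28], [0, 2.63], [-3.12, 3.12]. Speed limits (rad/s): [2.57, 2.57, 3.01, 3.14, 3.14, 3.14].

## Interface

Orientations are given as [roll, pitch, yaw] about the fixed x, y, z axes, in that order (R = Rz(yaw) Ry(pitch) Rx(roll)).
In Python, from cell import arm, viewer, spotter gives the robot as it stands. The module is installed in compiled form; this text tells all that it offers.
- The arm moves only by the shell command python3 -m crank 'ROWS' [FORCE]. ROWS is JSON, a list of rows, each a list of 3 entries, a list of its own where there are three numbers: the shift along the tool's x, y, z scaled (see below), then the turn, a rotation vector about the tool's x, y, z scaled (see below), then the opening, from 0 (shut) to 1 (fully open). In form: [[[tx, ty, tz], [wx, wy, wz], fingers], ...]. A call has 1 to 5 rows; each row shifts and turns the commanded pose from where the row before left it, along the tool's axes as they then stand; what a row does not reach is not made up. The controller multiplies each number of a shift by 5 cm and each number of a turn by 5 degrees. A row lasts 1/8 s, in which the tool goes at most 62.5 mm and 10.7 degrees, less where a joint would pass 70% of its speed; a pose out of reach is approached as far as the arm can. A call with a number of a shift or a turn outside -1 to 1 is refused whole. A call with a gripper value outside its range is refused whole. The fingers move at their own pace and stop on an object; FORCE is the grip in N (left out, the last holds). Time passes only in rows, so rows that do not move let the fingers close. It gives the time, the measured TCP pose, the force, the opening and the grip force at its end, in the units of the state.
- arm.observe(): the state, without advancing time (a new reading comes with each control period).
- viewer.camera(name): name is "scene" or "top"; returns the picture (384x512x3 uint8, red, green, blue); there is no depth.
- viewer.camera_params(name): a dict with "fx", "fy", "cx", "cy" (pixels), "R" (3x3) and "t" (3): a world point X has camera coordinates R X + t. Camera axes: x right, y down, z forward; pixel columns grow to the right and rows downward; lengths in m; the calibration is good to about 2 mm. A picture is of the moment at which its call begins. camera_params takes no time and is no camera call.
- arm.hand_in(): hands the job in; it is judged then, once.
Trained networks look in the newest picture that a camera, given by its name, has taken for a name from the list of things; names that differ only in an ending like _2 or _b are one class to them, and where a whole thing is asked for, a point or a joint stands for the part that bears it (a point fixed in the world has none). Each returns a list of dicts, best first, with "score" (0 to 1); they miss things now and then, are a little off and sometimes report something else, mostly with a low value. They report only what shows in the picture. A call takes as long as a camera call.
- spotter.search_frame(camera, label): "extent" ([left, top, width, height] in pixels, round what is visible of it).
- spotter.cut_out(camera, label): "region" (384x512 bool, what is visible of it) and "extent" ([left, top, width, height] in pixels, round what is visible of it).
- spotter.tip_of(camera, label): "location" ([column, row] in pixels: a listed point, or the origin of a listed thing).
The state is a dict: "time_s": time; "qpos": joint angles; "dq": joint speeds; "joint_efforts": joint torques, N m; "tcp_pos": TCP position; "tool_rot": TCP orientation; "contact_force": force on the tool from outside, world axes, zero at the start; "torque": the same for the moment, N m; "finger_gap": finger opening in m; "grasp_force": force on a finger pad.
Only numpy, scipy, OpenCV 4.12 (cv2) and the standard library are available. Lean on these libraries where they do the work, as an engineer would, in place of code of your own. Each camera call takes 0.05 s, during which the arm holds its last target. There are 200 camera calls.

## Task

Three of the four identical swing-lid bench bins are packed full, so their lids will not tip. Press the ridged front end of the lids with the fingertips to find the one that rocks, push that lid on down until it stops, and leave it standing open. Do not force the lids that stay firm, and do not pick up or shift anything on the bench.

Things in the scene. Friction and masses are not known exactly. Their poses are not given: they have to be found in the camera images.
- bin_a: one of four identical, open-topped aluminium bench bins, 110 (x) x 90 (y) x 80 mm tall, walls 5 mm, fixed to the bench; origin at the centre of its underside, x from its front (robot side) to its back, z up. A grey swing lid 96 x 76 x 6 mm fills its mouth, flush with the rim at height 80 mm. Nothing outside shows whether the bin is packed full or nearly empty
- pad_a (a point): centre of the push area on the upper face of the lid of bin_a, by the three low thumb ridges at the lid's front (-x) end; with the lid shut it lies 30 mm in front of the bin's centre, on its middle line, at height 80 mm; 42 mm in front of the lid's axle; moves with the lid
- lid_a (a joint): angle of bin_a's lid, rad: 0 shut, grows as its front end goes down into the bin, stop at 0.8. Axle along the bin's y, 12 mm behind its centre; pressing behind it moves nothing. In the bin with room about 1.5 N at the push area tips it and it stays where left (no spring); fingertips 40 mm below the rim there bring it near the stop. Over a full bin it gives under 0.05 rad. Which has room varies
- bin_b: one of four identical, open-topped aluminium bench bins, 110 (x) x 90 (y) x 80 mm tall, walls 5 mm, fixed to the bench; origin at the centre of its underside, x from its front (robot side) to its back, z up. A grey swing lid 96 x 76 x 6 mm fills its mouth, flush with the rim at height 80 mm. Nothing outside shows whether the bin is packed full or nearly empty
- pad_b (a point): centre of the push area on the upper face of the lid of bin_b, by the three low thumb ridges at the lid's front (-x) end; with the lid shut it lies 30 mm in front of the bin's centre, on its middle line, at height 80 mm; 42 mm in front of the lid's axle; moves with the lid
- lid_b (a joint): angle of bin_b's lid, rad: 0 shut, grows as its front end goes down into the bin, stop at 0.8. Axle along the bin's y, 12 mm behind its centre; pressing behind it moves nothing. In the bin with room about 1.5 N at the push area tips it and it stays where left (no spring); fingertips 40 mm below the rim there bring it near the stop. Over a full bin it gives under 0.05 rad. Which has room varies
- bin_c: one of four identical, open-topped aluminium bench bins, 110 (x) x 90 (y) x 80 mm tall, walls 5 mm, fixed to the bench; origin at the centre of its underside, x from its front (robot side) to its back, z up. A grey swing lid 96 x 76 x 6 mm fills its mouth, flush with the rim at height 80 mm. Nothing outside shows whether the bin is packed full or nearly empty
- pad_c (a point): centre of the push area on the upper face of the lid of bin_c, by the three low thumb ridges at the lid's front (-x) end; with the lid shut it lies 30 mm in front of the bin's centre, on its middle line, at height 80 mm; 42 mm in front of the lid's axle; moves with the lid
- lid_c (a joint): angle of bin_c's lid, rad: 0 shut, grows as its front end goes down into the bin, stop at 0.8. Axle along the bin's y, 12 mm behind its centre; pressing behind it moves nothing. In the bin with room about 1.5 N at the push area tips it and it stays where left (no spring); fingertips 40 mm below the rim there bring it near the stop. Over a full bin it gives under 0.05 rad. Which has room varies
- bin_d: one of four identical, open-topped aluminium bench bins, 110 (x) x 90 (y) x 80 mm tall, walls 5 mm, fixed to the bench; origin at the centre of its underside, x from its front (robot side) to its back, z up. A grey swing lid 96 x 76 x 6 mm fills its mouth, flush with the rim at height 80 mm. Nothing outside shows whether the bin is packed full or nearly empty
- pad_d (a point): centre of the push area on the upper face of the lid of bin_d, by the three low thumb ridges at the lid's front (-x) end; with the lid shut it lies 30 mm in front of the bin's centre, on its middle line, at height 80 mm; 42 mm in front of the lid's axle; moves with the lid
- lid_d (a joint): angle of bin_d's lid, rad: 0 shut, grows as its front end goes down into the bin, stop at 0.8. Axle along the bin's y, 12 mm behind its centre; pressing behind it moves nothing. In the bin with room about 1.5 N at the push area tips it and it stays where left (no spring); fingertips 40 mm below the rim there bring it near the stop. Over a full bin it gives under 0.05 rad. Which has room varies
- disc_can: bystander, loose: small round canister with a lid, 43 mm across, 62 mm tall; origin at the centre of its underside. To be left alone
- oil_bottle: bystander, loose: small dropper bottle, 25 mm across, 62 mm tall; origin at the centre of its underside. To be left alone
- lancet_box: bystander, loose: carton 51 x 69 x 59 mm; origin at the centre of its underside. To be left alone
- tip_carton: bystander, loose: small carton 46 x 67 x 41 mm; origin at the centre of its underside. To be left alone
- tape_roll: bystander, loose: roll of tape lying flat, 52 mm across, 19 mm tall; origin at the centre of its underside. To be left alone
- forceps: bystander, loose: steel forceps lying on the bench, 14 x 126 x 10 mm, long axis y; origin at the centre of its underside. To be left alone

How it is judged:
On the way, in this order (a step that is already met when the one before it is completed fails the run):
1. one lid has begun to tip (value of joint any of lid_a, lid_b, lid_c, lid_d above 0.15 rad).
2. that lid is pushed open (value of joint any of lid_a, lid_b, lid_c, lid_d above 0.6 rad), for 0.2 s.
At the end, for the whole second after the job is handed in: the lid of the bin with room stands open by itself at more than 0.6 rad (stop at 0.8) and at rest, the other three are shut (under 0.12 rad), and the loose bystanders are within 25 mm of where they stood (((value of joint lid_a above 0.6 rad and value of joint each of lid_b, lid_c, lid_d below 0.12 rad and velocity of joint lid_a below 0.05 rad/s) or (value of joint lid_b above 0.6 rad and value of joint each of lid_a, lid_c, lid_d below 0.12 rad and velocity of joint lid_b below 0.05 rad/s) or (value of joint lid_c above 0.6 rad and value of joint each of lid_a, lid_b, lid_d below 0.12 rad and velocity of joint lid_c below 0.05 rad/s) or (value of joint lid_d above 0.6 rad and value of joint each of lid_a, lid_b, lid_c below 0.12 rad and velocity of joint lid_d below 0.05 rad/s)) and distance of each of disc_can, oil_bottle, lancet_box, tip_carton, tape_roll, forceps from where it was at the start of the episode below 0.025 m); the robot touches nothing.
It fails at once if a bin or lid is forced: fingers press on it with more than 80 N (contact force between the fingers and bin_a above 80 N or contact force between the fingers and bin_b above 80 N or contact force between the fingers and bin_c above 80 N or contact force between the fingers and bin_d above 80 N).
It fails at once if a bystander is lifted, carried or shifted by more than 25 mm (distance of any of disc_can, oil_bottle, lancet_box, tip_carton, tape_roll, forceps from where it was at the start of the episode above 0.025 m).
It also fails if it takes over 51 s, if anything falls off the work surface, if the arm or the gripper's body presses on something with over 40 N, if the wrist force passes 120 N, or if a joint passes its speed limit or range.

## Working session

There is one attempt and no reset: what is moved stays moved. The work goes in short steps, Python scripts to look and compute and a shell command to move; the robot and the scene stay as the last step left them, time stands still between calls to the robot, and variables do not carry over. Pictures are saved under pics/ and viewed, at most 10 in all, crops included, and the job is handed in when it is done.

```bash
mkdir -p pics; cat > h.py <<'E'
import numpy as np, cv2
from cell import arm, viewer, spotter
def ray(cam,uv,z):
    p=viewer.camera_params(cam);R=np.array(p['R']);t=np.array(p['t'])
    d=R.T@np.array([(uv[0]-p['cx'])/p['fx'],(uv[1]-p['cy'])/p['fy'],1]);c=-R.T@t
    return c+d*(z-c[2])/d[2]
E
python3 - <<'E'
from h import *
for c in ("top","scene"):
    im=viewer.camera(c); cv2.imwrite(f"pics/{c}0.png",im[:,:,::-1])
    for l in ("pad_a","bin_a"):
        for d in spotter.tip_of(c,l): print(c,l,round(d['score'],2),np.round(d['location'],0),np.round(ray(c,d['location'],.08 if l[0]=='p' else 0),3))
for l,z in (("disc_can",.06),("oil_bottle",.06),("lancet_box",.06),("tip_carton",.04),("tape_roll",.02),("forceps",.01)):
    for d in spotter.tip_of("top",l)[:1]: print(l,round(d['score'],2),np.round(ray("top",d['location'],0),3))
s=arm.observe(); print(s)
E
```

```text
top pad_a 0.92 [219. 219.] [0.451 0.092 0.08 ]
top pad_a 0.84 [350. 228.] [ 0.428 -0.245  0.08 ]
top pad_a 0.77 [162. 166.] [0.589 0.244 0.08 ]
top pad_a 0.75 [280. 163.] [ 0.598 -0.066  0.08 ]
top bin_a 0.97 [164. 160.] [0.62  0.258 0.   ]
top bin_a 0.91 [341. 219.] [ 0.455 -0.241  0.   ]
top bin_a 0.8 [275. 160.] [ 0.622 -0.056  0.   ]
top bin_a 0.69 [223. 214.] [0.468 0.087 0.   ]
scene pad_a 0.86 [253. 154.] [ 0.596 -0.061  0.08 ]
scene pad_a 0.75 [166. 223.] [0.592 0.253 0.08 ]
scene pad_a 0.61 [258. 215.] [0.448 0.09  0.08 ]
scene pad_a 0.59 [342. 149.] [ 0.425 -0.247  0.08 ]
scene bin_a 0.89 [163. 234.] [0.624 0.252 0.   ]
scene bin_a 0.75 [325. 165.] [ 0.459 -0.236  0.   ]
scene bin_a 0.72 [243. 229.] [0.484 0.104 0.   ]
scene bin_a 0.61 [247. 172.] [ 0.614 -0.055  0.   ]
scene bin_a 0.6 [246. 292.] [0.362 0.225 0.   ]
disc_can 0.63 [ 0.439 -0.095  0.   ]
oil_bottle 0.51 [0.442 0.264 0.   ]
lancet_box 0.82 [ 0.633 -0.258  0.   ]
tape_roll 0.48 [0.355 0.233 0.   ]
forceps 0.44 [ 0.353 -0.303  0.   ]
{'time_s': 0.6, 'qpos': array([ 1.08369974e+00,  1.80793629e-01,  1.60703372e+00, -2.68502400e-05,
        1.35379040e+00, -2.06281192e-01]), 'dq': array([ 7.32851298e-04, -1.47206838e-03, -2.83854392e-04, -4.19641722e-05,
       -1.21610188e-03, -2.70357941e-03]), 'joint_efforts': array([-6.89101239e-05, -4.44591343e+01, -3.51525235e+01, -1.79203125e-04,
        7.96364129e-04,  7.19430915e-06]), 'tcp_pos': array([0.1593355 , 0.55248159, 0.23127572]), 'tool_rot': array([-3.14156273e+00,  2.05260185e-05,  2.86078304e+00]), 'contact_force': array([ 0.51840925,  0.87671426, -1.09308882]), 'torque': array([ 0.02430718,  0.01364972, -0.02642724]), 'grasp_force': 0.0, 'finger_gap': 0.08529788877079554}
```

View pics/top0.png

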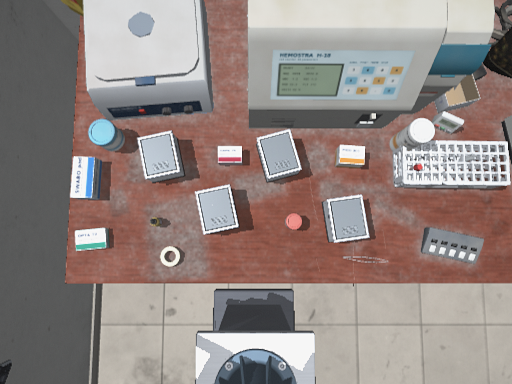

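View pics/scene0.png

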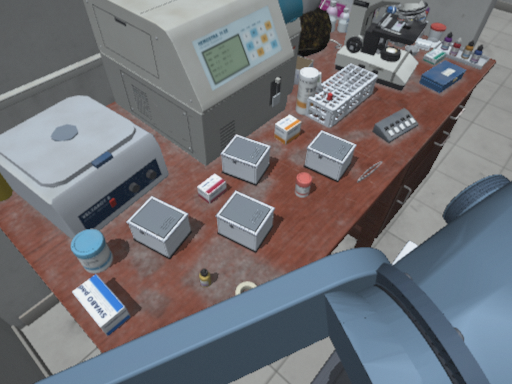

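The top view shows four grey bins, with lids near (160,155), (279,154), (217,209) and (347,219), and the small bystanders between them. I'll check the yaw and ridges in an enlarged crop.

```bash
python3 - <<'E'
from h import *
im=viewer.camera("top")
c=cv2.resize(im[115:255,120:380],None,fx=3,fy=3,interpolation=cv2.INTER_CUBIC)
p=viewer.camera_params("top")
for l in spotter.tip_of("top","pad_a"):
    u=l['location'];cv2.circle(c,(int((u[0]-120)*3+1),int((u[1]-115)*3+1)),4,(255,0,0),1)
    print(np.round(u),np.round(ray("top",u,.08),3))
for d in spotter.cut_out("top","lid_a"):
    m=d['region'].astype(np.uint8);print(round(d['score'],2),d['extent'])
    k=max(cv2.findContours(m,0,2)[0],key=cv2.contourArea).reshape(-1,2)
    w=np.array([ray("top",q,.08)[:2] for q in k],np.float32); print(cv2.minAreaRect(w))
cv2.imwrite("pics/c1.png",c[:,:,::-1])
E
```

```text
[281. 165.] [ 0.593 -0.068  0.08 ]
[162. 167.] [0.587 0.243 0.08 ]
[352. 230.] [ 0.423 -0.249  0.08 ]
[218. 221.] [0.444 0.094 0.08 ]
0.95 [200.9, 189.4, 30.9, 42.9]
((0.4757809042930603, 0.09769175946712494), (0.09718713909387589, 0.08014888316392899), 12.276683807373047)
0.8 [259.8, 133.3, 37.9, 43.0]
((0.6210769414901733, -0.06162991747260094), (0.09998123347759247, 0.07968796044588089), 14.795757293701172)
0.77 [142.9, 138.3, 37.4, 34.0]
((0.6175699830055237, 0.2532879710197449), (0.09565065056085587, 0.07592963427305222), 13.921016693115234)
0.73 [334.4, 196.4, 30.6, 41.5]
((0.454195499420166, -0.23990419507026672), (0.0985637679696083, 0.07978624105453491), 8.54959774017334)
```

View pics/c1.png

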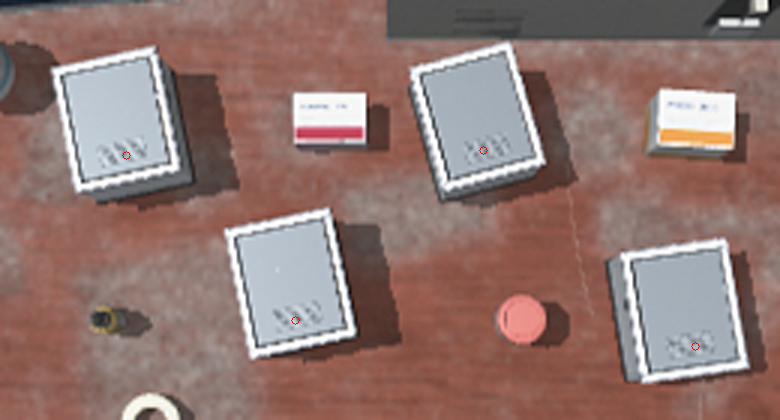

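The ridge marks line up with the detected pads, and the lids are yawed about 13°. First I'll shut the fingers and turn the tool to line up with the bins.

```bash
cat >> h.py <<'E'
P=dict(A=(.4465,.092),B=(.425,-.246),C=(.588,.246),D=(.593,-.068))
from scipy.spatial.transform import Rotation as Ro
def to(k,z):
    s=arm.observe();R=Ro.from_euler('xyz',s['tool_rot']).as_matrix()
    print(k,np.round(R.T@(np.array([*P[k],z])-s['tcp_pos'])/.05,2),np.round(s['tcp_pos'],3),np.round(s['contact_force'],1),round(s['time_s'],2),np.round(s['qpos'],2))
E
python3 -m crank '[[[0,0,0],[0,0,-1],0],[[0,0,0],[0,0,-1],0],[[0,0,0],[0,0,-1],0],[[0,0,0],[0,0,-1],0],[[0,0,0],[0,0,-1],0]]'
python3 -m crank '[[[0,0,0],[0,0,-0.8],0],[[0,0,0],[0,0,0],0],[[0,0,0],[0,0,0],0],[[0,0,0],[0,0,0],0]]'
python3 -c "from h import *; to('C',.12);print(arm.observe()['tool_rot'],arm.observe()['finger_gap'])"
```

```text
time_s: 1.38
tcp_pos: [0.1593, 0.5525, 0.2313]
tool_rot: [3.142, 0.0, -2.983]
contact_force: [0.2, -0.2, 0.3]
finger_gap: -0.0001
grasp_force: 0.0
time_s: 1.88
tcp_pos: [0.1593, 0.5525, 0.2313]
tool_rot: [3.142, 0.0, -2.917]
contact_force: [-0.2, 0.3, 0.4]
finger_gap: 0.0001
grasp_force: 0.0
C [-6.99 -7.89  2.23] [0.159 0.553 0.231] [-0.2  0.3  0.4] 1.88 [ 1.08  0.18  1.61  0.    1.35 -0.71]
[ 3.14154278e+00  1.07381420e-05 -2.91698938e+00] 5.966633908970323e-05
```

```bash

python3 -m crank '[[[-0.7,-0.8,0],[0,0,0],0],[[-0.7,-0.8,0],[0,0,0],0],[[-0.7,-0.8,0],[0,0,0],0],[[-0.7,-0.8,0],[0,0,0],0],[[-0.7,-0.8,0],[0,0,0],0]]' >/dev/null
python3 -m crank '[[[-0.7,-0.8,0.4],[0,0,0],0],[[-0.7,-0.8,0.4],[0,0,0],0],[[-0.7,-0.8,0.4],[0,0,0],0],[[-0.7,-0.8,0.4],[0,0,0],0],[[-0.7,-0.7,0.4],[0,0,0],0]]'
python3 -m crank '[[[0,0,0],[0,0,0],0],[[0,0,0],[0,0,0],0]]' >/dev/null
python3 - <<'E'
from h import *
to('C',.09)
im=viewer.camera("top")
cv2.imwrite("pics/c2.png",cv2.resize(im[90:230,90:290],None,fx=3,fy=3)[:,:,::-1])
im=viewer.camera("scene")
cv2.imwrite("pics/s2.png",cv2.resize(im[130:300,60:320],None,fx=3,fy=3)[:,:,::-1])
E
```

```text
time_s: 3.12
tcp_pos: [0.5902, 0.2443, 0.1307]
tool_rot: [-3.142, 0.0, -2.917]
contact_force: [0.8, 0.8, 0.6]
finger_gap: 0.0001
grasp_force: 0.0
C [0.01 0.01 0.82] [0.588 0.246 0.131] [-0.3  0.   1.3] 3.38 [ 0.21  0.42  1.52  0.    1.21 -1.59]
```

View pics/s2.png

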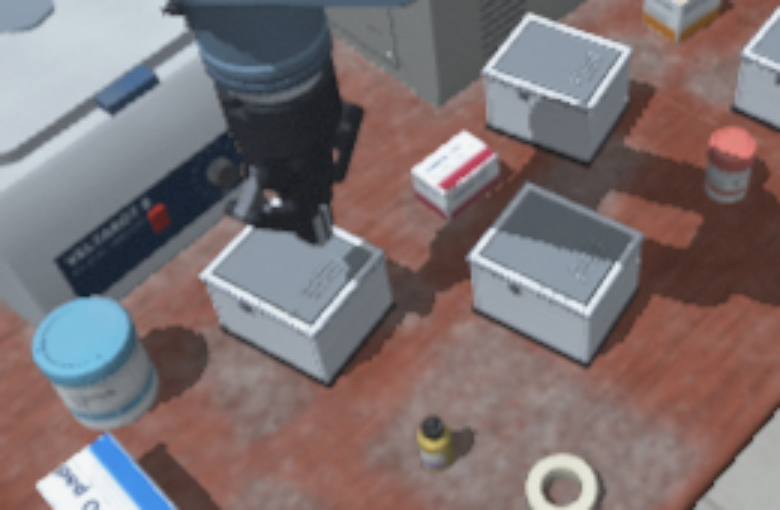

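The fingertips are above the ridges of the left-rear bin (crop (320,285)). I'll press down in small steps.

```bash

python3 -m crank '[[[0,0,0.3],[0,0,0],0],[[0,0,0.3],[0,0,0],0],[[0,0,0.26],[0,0,0],0],[[0,0,0],[0,0,0],0]]' | grep -E "pos|force"
python3 -m crank '[[[0,0,0.06],[0,0,0],0],[[0,0,0],[0,0,0],0]]' | grep -E "pos|contact"
python3 -m crank '[[[0,0,0.06],[0,0,0],0],[[0,0,0],[0,0,0],0]]' | grep -E "pos|contact"
```

```text
tcp_pos: [0.5873, 0.2455, 0.0861]
contact_force: [-0.0, -0.4, -0.2]
grasp_force: 0.0
tcp_pos: [0.589, 0.2457, 0.0855]
contact_force: [-0.4, -0.3, 0.7]
tcp_pos: [0.5887, 0.2456, 0.0822]
contact_force: [0.4, 0.4, 1.1]
```

```bash

python3 -m crank '[[[0,0,0.06],[0,0,0],0],[[0,0,0],[0,0,0],0]]' | grep -E "pos|contact"
python3 -m crank '[[[0,0,0.04],[0,0,0],0],[[0,0,0],[0,0,0],0]]' | grep -E "pos|contact"
```

```text
tcp_pos: [0.5888, 0.2457, 0.0792]
contact_force: [-0.3, 0.2, -1.4]
tcp_pos: [0.5887, 0.2457, 0.0772]
contact_force: [-0.3, -0.3, -0.1]
```

```bash

python3 -m crank '[[[0,0,0.04],[0,0,0],0],[[0,0,0],[0,0,0],0]]' | grep -E "pos|contact"
```

```text
tcp_pos: [0.5887, 0.2457, 0.0752]
contact_force: [-0.5, -0.7, 0.0]
```

```bash

python3 -m crank '[[[0,0,0.04],[0,0,0],0],[[0,0,0],[0,0,0],0]]' | grep -E "pos|contact"
python3 - <<'E'
from h import *
im=viewer.camera("scene")
cv2.imwrite("pics/s3.png",cv2.resize(im[180:270,110:220],None,fx=5,fy=5)[:,:,::-1])
E
```

```text
tcp_pos: [0.5888, 0.2457, 0.0732]
contact_force: [0.5, 0.7, 0.3]
```

View pics/s3.png

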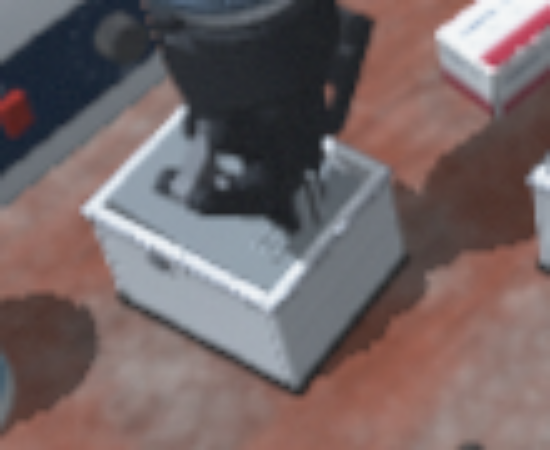

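The tip sits on the ridges at crop (290,230) with little or no force, so the lid seems to be giving. Continuing.

```bash

for i in 1 ; do python3 -m crank '[[[0,0,0.06],[0,0,0],0],[[0,0,0],[0,0,0],0]]' | grep -E "pos|contact"; done
python3 -m crank '[[[0,0,0.06],[0,0,0],0],[[0,0,0],[0,0,0],0]]' | grep -E "pos|contact"
python3 -m crank '[[[0,0,0.06],[0,0,0],0],[[0,0,0],[0,0,0],0]]' | grep -E "pos|contact"
```

```text
tcp_pos: [0.5887, 0.2457, 0.0701]
contact_force: [0.2, -0.7, -0.7]
tcp_pos: [0.5886, 0.2456, 0.067]
contact_force: [1.1, 0.7, 0.1]
tcp_pos: [0.5885, 0.2457, 0.0639]
contact_force: [0.2, -0.4, -0.0]
```

No resistance at 16 mm below the rim, so this is the lid that rocks. I'll push on gently.

```bash

python3 -m crank '[[[0,0,0.08],[0,0,0],0],[[0,0,0.08],[0,0,0],0],[[0,0,0],[0,0,0],0]]' | grep -E "pos|contact"
python3 -m crank '[[[0,0,0.08],[0,0,0],0],[[0,0,0.08],[0,0,0],0],[[0,0,0],[0,0,0],0]]' | grep -E "pos|contact"
python3 -m crank '[[[0,0,0.06],[0,0,0],0],[[0,0,0.04],[0,0,0],0],[[0,0,0],[0,0,0],0]]' | grep -E "pos|contact"
python3 -c "
from h import *
im=viewer.camera('scene')
cv2.imwrite('pics/s4.png',cv2.resize(im[180:270,110:220],None,fx=5,fy=5)[:,:,::-1])"
```

```text
tcp_pos: [0.5881, 0.2456, 0.0555]
contact_force: [-1.1, -0.9, -0.7]
tcp_pos: [0.5882, 0.2456, 0.0476]
contact_force: [-0.1, 0.7, 0.1]
tcp_pos: [0.5885, 0.2456, 0.0429]
contact_force: [0.2, -0.2, -0.5]
```

View pics/s4.png

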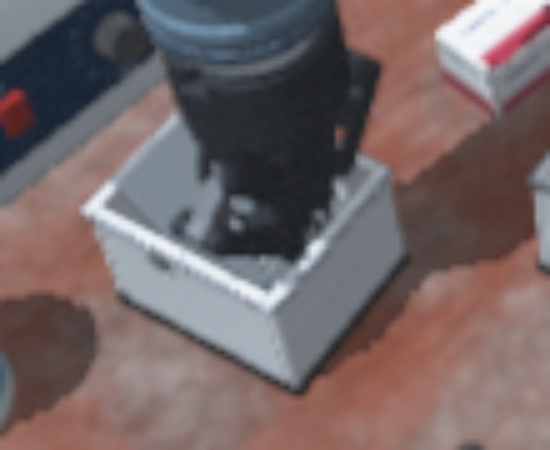

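The lid is tipped deep into the bin, its front end no longer at the rim. I'll continue in 2 mm steps to the stop.

```bash

python3 -m crank '[[[0,0,0.04],[0,0,0],0],[[0,0,0],[0,0,0],0]]' | grep -E "pos|contact"
python3 -m crank '[[[0,0,0.03],[0,0,0],0],[[0,0,0],[0,0,0],0]]' | grep -E "pos|contact"
```

```text
tcp_pos: [0.5889, 0.2457, 0.0425]
contact_force: [-4.1, -0.8, 8.1]
tcp_pos: [0.5891, 0.2458, 0.0422]
contact_force: [-7.3, -1.9, 15.7]
```

The stop has been reached: about 16 N and no further travel. Now retract straight up.

```bash

python3 -m crank '[[[0,0,-0.1],[0,0,0],0],[[0,0,-0.2],[0,0,0],0],[[0,0,-0.5],[0,0,0],0],[[0,0,-1],[0,0,0],0],[[0,0,-1],[0,0,0],0]]' | grep -E "pos|contact"
python3 -m crank '[[[0.8,0,-0.6],[0,0,0],0],[[1,0,0],[0,0,0],0],[[1,0,0],[0,0,0],0],[[0,0,0],[0,0,0],0],[[0,0,0],[0,0,0],0]]' | grep -E "time|pos|contact"
python3 -c "
from h import *
im=viewer.camera('scene')
cv2.imwrite('pics/s5.png',cv2.resize(im[120:320,60:360],None,fx=2.5,fy=2.5)[:,:,::-1])"
```

```text
tcp_pos: [0.5885, 0.2456, 0.181]
contact_force: [1.3, -0.4, 0.3]
time_s: 9.2
tcp_pos: [0.4532, 0.2146, 0.2107]
contact_force: [0.6, 0.1, -0.7]
```

View pics/s5.png

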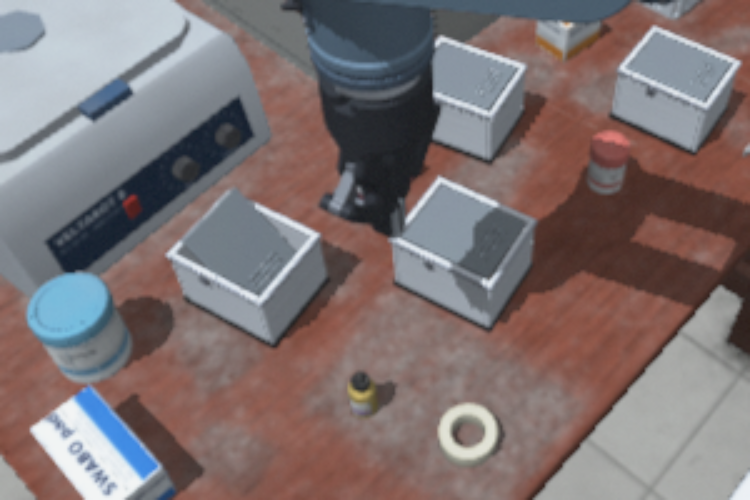

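The left-rear lid stands tilted open at crop (245,240), with its back edge raised at (232,192). The other lids in view are shut, the bystanders are undisturbed, and the arm is clear. Handing in.

```bash
python3 -c "
from h import *
print(arm.hand_in())"
```

```text
the job is handed in; nothing more can be done
None
```

I found the bin with room on the first press (left rear, around x 0.62, y 0.25), pushed its lid to the stop at about 16 N and left it standing open; I never touched the other lids or the bystanders, and the job is handed in, though no verdict came back.

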